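# Release the dowel on the two-key feed rack

## Robot

A 6-joint arm with a two-finger parallel gripper is mounted at the origin on the work surface; the furniture and walls round the work are solid. World frame = base frame: x ahead of the robot, y to its left, z up, the work surface at z = 0. Lengths are in m, angles in rad, forces in N, time in s.
With the tool pointing down it reaches from about 0.2 to 0.875 m from the base axis. Payload 3.4 kg.
Tool frame: the origin (TCP) lies midway between the tips of the shut fingers; the grasp point (between the pads) lies ctrl.grip_depth behind it (ctrl.grip_depth is the distance from the TCP to the grasp point, in m); z points along the fingers, y is the line along which they close (so a half turn about z gives the same grasp; the last joint's range is limited). The gripper opens to 94 mm and grips with 3 to 60 N. Pads are 16 mm wide; open, the fingers measure 119 mm over their backs; the gripper's body (75 mm by 177 mm) begins 78 mm behind the grasp point.
Start: joints at [-1.468, 0.276, 1.505, -0, 1.361, -0.121], TCP at [0.128, -0.561, 0.205] pointing down, gripper open.
Joint ranges: [-2.89, 2.89], [-0.75, 2.08], [0.22, 2.7], [-1.18, 4.32], [0.11, 2.71], [-2.7, 2.7]. Speed limits (rad/s): [2.57, 2.57, 3.14, 3.14, 3.14, 3.14].

## Interface

Orientations are given as a rotation vector (axis times angle).
In Python, from plant import read_state, optics, ticket, ctrl gives the robot as it stands.
- The arm moves only by the tool step_arm, never from a script. Its argument "plan" is a list that holds one entry, the list of rows, each a list of 7 numbers: the shift along the tool's x, y, z in m, then the turn, a rotation vector about the tool's x, y, z in degrees, then the finger opening in m, from 0 to 0.094. In form: [[[tx, ty, tz, rx, ry, rz, fingers], ...]]. A call has exactly 10 rows; each row shifts and turns the commanded pose from where the row before left it, along the tool's axes as they then stand; what a row does not reach is not made up. A row lasts 1/8 s, in which the tool goes at most 62.5 mm and 10.7 degrees, less where a joint would pass 70% of its speed; a pose out of reach is approached as far as the arm can. A call with a gripper value outside its range is refused whole. The fingers move at their own pace and stop on an object; the grip force is fixed at half the most. Time passes only in rows, so rows that do not move let the fingers close, or fill a call up. It gives the time, the measured TCP pose, the force, the opening and the grip force at its end, in the units of the state.
- read_state(): the state, without advancing time (a new reading comes with each control period).
- optics.read_camera(name): name is "scene" or "top" or "wrist"; returns a dict with "image" (400x640x3 uint8, red, green, blue), "depth" (400x640 float32, m along the optical axis (not along the pixel's ray), 0 where there is no reading), "intrinsics" (3x3 intrinsics, pixels), "k1" (the pictures are not rectified: a ray, as slopes to the right and down, at radius r is drawn at 1 + k1 r^2 times it, then the intrinsics apply), "T" (4x4, takes a point from camera to world coordinates); the wrist camera has in their place "mount" (4x4, takes a point from camera to tool coordinates, whose origin is the TCP and whose axes are the flange's). Camera axes: x right, y down, z forward; pixel columns grow to the right and rows downward; lengths in m; the calibration is good to about 2 mm. A picture is of the moment at which its call begins: read the wrist's pose just before it.
- ticket.close_job(): hands the job in; it is judged then, once.
Trained networks look in the newest picture that a camera, given by its name, has taken for a name from the list of things; names that differ only in an ending like _2 or _b are one class to them, and where a whole thing is asked for, a point or a joint stands for the part that bears it (a point fixed in the world has none). Each returns a list of dicts, best first, with "score" (0 to 1); they miss things now and then, are a little off and sometimes report something else, mostly with a low value. They report only what shows in the picture. A call takes as long as a camera call. They do not tell look-alikes from the thing itself.
- optics.look_for(name, camera): "at" ([x, y, z] in m, in the coordinates of the camera as it stood for that picture, good to about 4 mm: the middle of the surface that is visible of it).
- optics.trace(name, camera): "region" (400x640 bool, what is visible of it).
The state is a dict: "t": time; "q": joint angles; "dq": joint speeds; "joint_torque": joint torques, N m; "tool_pos": TCP position; "orientation": TCP orientation; "wrist_force": force on the tool from outside, world axes, zero at the start; "wrist_torque": the same for the moment, N m; "gripper_width": finger opening in m; "gripper_force": force on a finger pad.
Only numpy, scipy, OpenCV 4.12 (cv2) and the standard library are available. Lean on these libraries where they do the work, as an engineer would, in place of code of your own. Each camera call takes 0.05 s, during which the arm holds its last target. There are 200 camera calls.

## Task

Press down both keys of the feed rack together, one fingertip on each, so that its two stop pins sink at the same moment and the steel dowel waiting behind them rolls down the ramp on its own. Keep both keys down until the dowel lies at rest squarely against the end stop, then let both keys spring back up and move clear. Do not touch or lift the dowel, and leave the other things round it where they are.

Things in the scene. Friction and masses are not known exactly. Their poses are not given: they have to be found in the camera images.
- platform: Fixed work platform with a plywood top, 300 (x) x 420 mm (y), top face level, 80 mm above the bench. The rack and the bystanders stand on it. Origin: centre of its underside, on the bench.
- rack: Feed rack fixed on the platform, base 250 (x) x 118 mm. At its -x end, nearer the robot, a grey key housing 50x112 mm, top at z = 56 mm (bushes round the keys 59); then a dark ramp falls 10 degrees toward +x between grey cheeks (up to z = 60) to a bright end stop, top at z = 44. Origin: centre of the underside, on the platform; x down the ramp, y along the row of keys, z up. Yaw within 30 degrees.
- key_left_top (a point): Centre of the top face of the left (+y) key, a round black cap 24 mm in diameter, 154 mm above the bench when up, at x = -95, y = +32, z = 74 mm in the rack's frame. The key centres are 64 mm apart, the free gap between the caps is 40 mm. The point moves with the key.
- key_right_top (a point): The same for the right (-y) key, at x = -95 mm, y = -32, z = 74 mm in the rack's frame.
- key_left (a joint): Travel of the left key straight down, m: 0 up, 0.013 fully down; springs back by itself (1.2 N to start, 4 N fully down). Its stop pin (8 mm steel, at x = 0, y = +27 mm of the rack) stands 8.5 mm out of the ramp and moves down with it; it lets the dowel pass from 0.0085 on.
- key_right (a joint): The same for the right key (stop pin at y = -27 mm). Either raised pin alone holds the dowel back: it rolls only when both keys are down together.
- bar: Bright steel dowel, 16 mm in diameter, 85 mm long, loose, 0.1 to 0.17 kg. Origin: its centre; its y axis runs along it (x, z turn as it rolls). Starts across the ramp against the two stop pins, centre at x = -12, z = 47 mm of the rack; ends against the end stop, centre at x = 99, z = 28 mm. The roll takes about half a second to a second.
- stop (a point): Middle of the lower edge of the end stop's face, where it meets the ramp: x = 107 mm, y = 0 in the rack's frame.
- pill_bottle: Bystander, loose: white pill bottle with cap, 39 mm across, 52 mm tall, standing. Origin: centre of its underside. Leave it alone.
- chuck: Bystander, loose: dark drill chuck lying on its side, 62x43x43 mm. Origin: centre of its underside. Leave it alone.
- hex_key: Bystander, loose: dark L-shaped hex key, 35x105x6 mm, lying flat. Origin: centre of its underside. Leave it alone.
- glue_bottle: Bystander, loose: white squeeze glue bottle with cone nozzle, 37 mm across, 81 mm tall, standing. Origin: centre of its underside. Leave it alone.
Mind the look-alikes: they are no part of the job. What is shaped like the bar but turquoise is not meant.

How it is judged:
By the outcome, as a careful person would: the job done as asked, in the order asked, and still so for the second after the job is handed in, with the robot touching nothing.
It also fails if it takes over 32 s, if anything falls off the work surface, if the arm or the gripper's body presses on something with over 40 N, if the wrist force passes 120 N, or if a joint passes its speed limit or range.

## Working session

There is one attempt and no reset: what is moved stays moved. The work goes in short steps, Python scripts to look and compute and a tool call to move; the robot and the scene stay as the last step left them, time stands still between calls to the robot, and variables do not carry over. Pictures are saved under pics/ and viewed, at most 10 in all, crops included, and the job is handed in when it is done.

Besides the shell and the picture viewer there is one more tool, called after "Call:" by a JSON object that holds its "op" and its "data", one argument or row to a line. step_arm: Moves the arm, as the interface text tells. Its arguments: {"type":"object","properties":{"plan":{"type":"array"}},"required":["plan"]}

```bash
mkdir -p pics
cat > h.py <<'E'
import numpy as np, cv2
from plant import read_state, optics, ticket, ctrl
from scipy.spatial.transform import Rotation as R
def toolT(s):
    T=np.eye(4);T[:3,:3]=R.from_rotvec(s["orientation"]).as_matrix();T[:3,3]=s["tool_pos"];return T
def shot(cam,fn=None):
    s=read_state();c=optics.read_camera(cam)
    T=c["T"] if "T" in c else toolT(s)@c["mount"]
    if fn: cv2.imwrite("pics/"+fn,c["image"][:,:,::-1])
    return c,np.array(T)
def find(name,cam,T):
    return [(round(d["score"],2),np.round((T@np.r_[d["at"],1])[:3],4).tolist()) for d in optics.look_for(name,cam)]
E
python3 - <<'E'
from h import *
s=read_state();print(s["t"],s["tool_pos"],s["orientation"],s["gripper_width"],ctrl.grip_depth)
for cam in("top","scene"):
    c,T=shot(cam,cam+".png");print(cam,T.round(3).tolist(),c["k1"])
    for n in("key_left_top","key_right_top","rack","bar","stop","platform","pill_bottle","chuck","hex_key","glue_bottle"): print(n,find(n,cam,T)[:3])
a=cv2.imread("pics/top.png");b=cv2.imread("pics/scene.png")
E
```

```text
0.0 [ 0.12753314 -0.56009215  0.20463423] [-3.12016429e+00 -3.50547846e-01 -4.74124771e-06] 0.09392557699879756 0.0188
top [[-0.024, -0.995, 0.094, 0.366], [-1.0, 0.026, 0.012, 0.033], [-0.015, -0.094, -0.995, 1.12], [0.0, 0.0, 0.0, 1.0]] 0.020511630553113176
key_left_top [(0.59, [0.5874, 0.0385, 0.117])]
key_right_top [(0.52, [0.4926, 0.0347, 0.1552])]
rack [(0.88, [0.5845, 0.0408, 0.1206]), (0.34, [0.6529, 0.1327, 0.1134])]
bar [(0.78, [0.5838, 0.0438, 0.1343]), (0.75, [0.2093, 0.2857, 0.0151])]
stop [(0.77, [0.5862, 0.0358, 0.1128])]
platform [(0.95, [0.5694, 0.0244, 0.081])]
pill_bottle [(0.51, [0.6065, -0.0782, 0.1306])]
chuck [(0.9, [0.5216, -0.0516, 0.117])]
hex_key [(0.59, [0.5865, 0.0383, 0.1182]), (0.41, [0.5741, 0.1411, 0.0879]), (0.36, [0.5136, 0.0925, 0.1547])]
glue_bottle [(0.45, [0.6529, 0.1309, 0.1152])]
scene [[0.66, -0.286, 0.695, -0.238], [-0.752, -0.267, 0.603, -0.55], [0.014, -0.92, -0.391, 0.494], [0.0, 0.0, 0.0, 1.0]] -0.07802170674105365
key_left_top [(0.36, [0.5076, -0.0624, 0.1073])]
key_right_top [(0.5, [0.4914, 0.0278, 0.1489])]
rack [(0.66, [0.5252, 0.0111, 0.1146])]
bar [(0.62, [0.5785, 0.039, 0.1344])]
stop [(0.7, [0.5252, 0.018, 0.1117])]
platform [(0.57, [0.4596, -0.0841, 0.0728])]
pill_bottle [(0.66, [0.6019, -0.0917, 0.1078])]
chuck [(0.89, [0.5075, -0.0619, 0.1092])]
hex_key []
glue_bottle [(0.64, [0.6517, 0.1319, 0.1234])]
```

View pics/top.png

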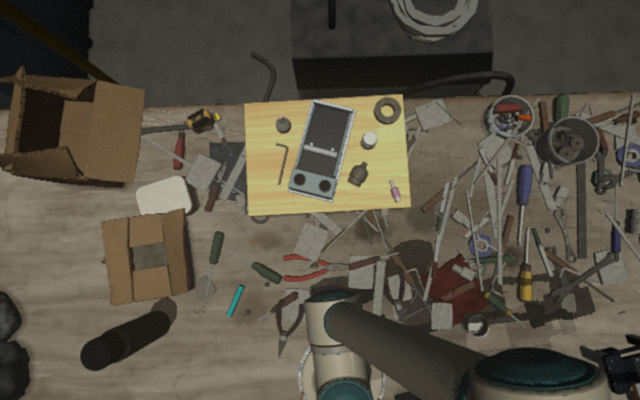

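View pics/scene.png

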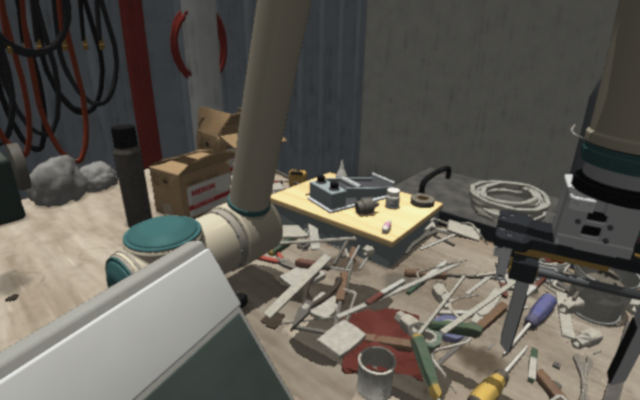

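The top view shows the rack with its keys at about (299,178) and (325,184). The steel dowel lies mid-ramp at about (320,149), and the turquoise look-alike is away at (235,300). In the scene view the rack stands near (345,188) with the keys at (320,182) and (334,181).

```bash
cat >> h.py <<'E'
def ray(c,T,uv):
    p=cv2.undistortPoints(np.array([[uv]],float),np.eye(3),np.zeros(5))[0,0] if 0 else None
    K=c["intrinsics"];d=np.array([(uv[0]-K[0][2])/K[0][0],(uv[1]-K[1][2])/K[1][1]])
    u=d.copy()
    for _ in range(10): u=d/(1+c["k1"]*(u@u))
    return T[:3,3],T[:3,:3]@np.r_[u,1]
def onz(c,T,uv,z):
    o,r=ray(c,T,uv);return o+r*(z-o[2])/r[2]
def deproj(c,T,uv):
    o,r=ray(c,T,uv);return o+r*c["depth"][int(round(uv[1])),int(round(uv[0]))]
E
python3 - <<'E'
from h import *
c,T=shot("top")
for n in("key_left","key_right","key_left_top","key_right_top"):
    for d in optics.trace(n,"top"):
        v,u=np.nonzero(d["region"]);print(n,round(d["score"],2),u.mean(),v.mean(),len(u))
k=[onz(c,T,p,.154) for p in((298.5,178.5),(325,183.5))]
print([deproj(c,T,p) for p in((298,178),(325,183))]);print(k,np.linalg.norm(k[0]-k[1]))
d=k[0]-k[1];yaw=np.degrees(np.arctan2(-d[0],d[1]));m=(k[0]+k[1])/2
s=read_state();A=toolT(s);print("yaw",yaw,"mid",m,"toolR",A[:3,:3].round(3).tolist())
print("mid in tool",A[:3,:3].T@(m-A[:3,3]))
im=cv2.imread("pics/top.png")[85:220,240:415];cv2.imwrite("pics/topc.png",cv2.resize(im,None,fx=4,fy=4,interpolation=2))
E
```

```text
key_left 0.5 283.33488372093024 125.14883720930233 215
key_left_top 0.47 299.42045454545456 177.85227272727272 88
key_left_top 0.44 322.07427884615385 150.60192307692307 4160
key_right_top 0.54 325.0506329113924 185.45569620253164 79
[array([0.36569735, 0.0328153 , 1.11981102]), array([0.49854812, 0.03214446, 0.15250945])]
[array([0.51092709, 0.0955244 , 0.154     ]), array([0.49713464, 0.03217636, 0.154     ])] 0.06483213648496197
yaw -12.28302551085199 mid [0.50403087 0.06385038 0.154     ] toolR [[0.975, 0.222, 0.0], [0.222, -0.975, -0.0], [-0.0, 0.0, -1.0]]
mid in tool [ 0.50564442 -0.52547132  0.05142712]
```

View pics/topc.png

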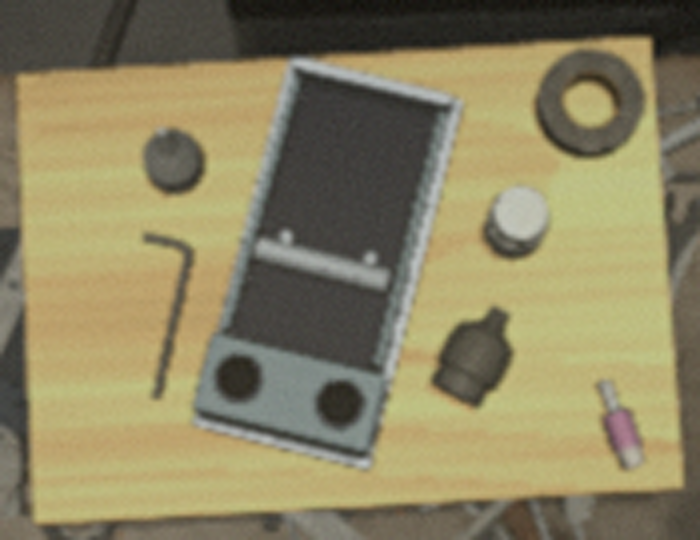

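The crop confirms the layout: key caps at crop (238,377) and (340,403), dowel against both pins at (320,262). The hex key is to the left and the chuck and pill bottle to the right. The keys measure 64.8 mm apart against 64 expected. I approach at height.

Call:
{"op": "step_arm", "data": {
  "plan": [
    [[0,0,-0.03,0,0,0,0.052],[0,0,-0.03,0,0,0,0.052],[0.04,-0.0415,0,0,0,0,0.052],[0.04,-0.0415,0,0,0,0,0.052],[0.04,-0.0415,0,0,0,0,0.052],[0.04,-0.0415,0,0,0,0,0.052],[0.04,-0.0415,0,0,0,0,0.052],[0.04,-0.0415,0,0,0,0,0.052],[0.04,-0.0415,0,0,0,0,0.052],[0.04,-0.0415,0,0,0,0,0.052]]
  ]
}}

```text
t: 2.6
tool_pos: [0.3667, -0.1643, 0.2658]
orientation: [3.121, 0.35, 0.002]
wrist_force: [0.6, -0.6, 1.1]
gripper_width: 0.0521
gripper_force: 0.0
```

Call:
{"op": "step_arm", "data": {
  "plan": [
    [[0.037,-0.0387,0,0,0,0,0.052],[0.037,-0.0387,0,0,0,0,0.052],[0.037,-0.0387,0,0,0,0,0.052],[0.037,-0.0387,0,0,0,0,0.052],[0.037,-0.0387,0,0,0,0,0.052],[0,0,0,0,0,8.4,0.052],[0,0,0,0,0,8.4,0.052],[0,0,0,0,0,8.3,0.052],[0,0,0,0,0,0,0.052],[0,0,0,0,0,0,0.052]]
  ]
}}

```text
t: 3.85
tool_pos: [0.5034, 0.0637, 0.2655]
orientation: [3.124, -0.333, 0.0]
wrist_force: [-0.4, 1.1, 0.0]
gripper_width: 0.0521
gripper_force: 0.0
```

Run:
```python
from h import *
s=read_state();A=toolT(s);print(s["t"],s["tool_pos"],"yaw",np.degrees(np.arctan2(A[1,0],A[0,0])),A[:3,2],s["gripper_width"],s["wrist_force"])
c,T=shot("wrist","w1.png")
print(c["mount"].round(3).tolist(),c["intrinsics"])
for n in("key_left_top","key_right_top","bar","stop","rack"): print(n,find(n,"wrist",T)[:3])
for n in("key_left_top","key_right_top"):
    for d in optics.trace(n,"wrist"):
        v,u=np.nonzero(d["region"]);print(n,round(d["score"],2),u.mean(),v.mean(),len(u))
```

```text
3.85 [0.50335792 0.06373937 0.26549094] yaw -12.165021196658957 [ 8.94853608e-05 -1.01967092e-04 -9.99999991e-01] 0.0521051008503981 [-0.43527848  1.12462541  0.01919532]
[[-0.0, -0.959, -0.282, 0.083], [1.0, -0.0, 0.001, 0.0], [-0.001, -0.282, 0.959, -0.18], [0.0, 0.0, 0.0, 1.0]] [[344.99625585   0.         318.6357092 ]
 [  0.         344.99625585 202.75030555]
 [  0.           0.           1.        ]]
key_left_top [(0.62, [0.5155, 0.092, 0.1523])]
key_right_top []
bar [(0.46, [0.4965, 0.0306, 0.1536])]
stop [(0.98, [0.572, 0.0445, 0.1219])]
rack [(0.74, [0.5722, 0.0437, 0.1238])]
key_left_top 0.72 285.36077844311376 184.10029940119762 668
key_right_top 0.92 355.3636363636364 187.55571847507332 682
```

View pics/w1.png

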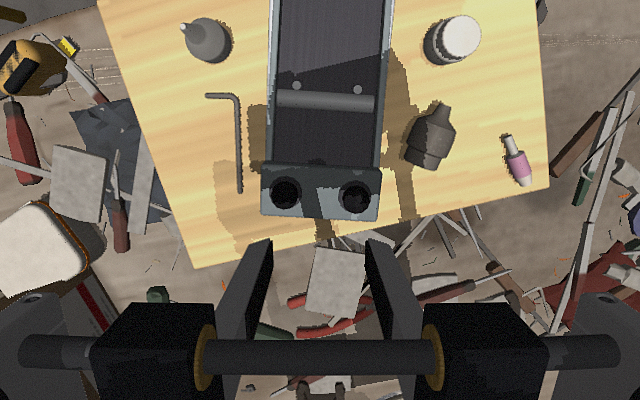

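The wrist view shows the key caps at about (286,194) and (356,197), with the rack slightly turned. The fingers (250,270)/(385,270) straddle them. The dowel at (325,100) is still behind its pins. I refine the cap centres.

Run:
```python
from h import *
c,T=shot("wrist","w2.png")
g=cv2.cvtColor(c["image"],cv2.COLOR_RGB2GRAY);K=[]
m=np.array(optics.trace("rack","wrist")[0]["region"])
Z=np.zeros(g.shape)
for v in range(160,225):
    for u in range(255,390):
        Z[v,u]=deproj(c,T,(u,v))[2]
top=(Z>.147)&(Z<.165)
n,l,st,ce=cv2.connectedComponentsWithStats(top.astype(np.uint8))
ks=[]
for i in range(1,n):
    if st[i,4]>100:
        P=np.array([deproj(c,T,(u,v)) for v,u in zip(*np.nonzero(l==i))]);p=onz(c,T,ce[i],.154)
        print(ce[i],st[i],"z",np.median(P[:,2]),"xy",P.mean(0),p);ks.append(p)
ks=sorted(ks,key=lambda p:p[1])
if len(ks)==2:
    d=ks[1]-ks[0];mid=(ks[0]+ks[1])/2;A=toolT(read_state())
    print("yaw",np.degrees(np.arctan2(-d[0],d[1])),np.linalg.norm(d),mid,"in tool",A[:3,:3].T@(mid-A[:3,3]))
im=c["image"][150:230,250:400,::-1].copy();im2=cv2.resize(im,None,fx=5,fy=5,interpolation=2)
for x in ks:pass
for i in range(1,n):
    if st[i,4]>100: cv2.circle(im2,tuple(int(a) for a in ((ce[i]-[250,150])*5+2)),4,(0,0,255),-1)
cv2.imwrite("pics/w2c.png",im2)
```

```text
[283.77137871 195.27923211] [270 182  28  28 573] z 0.15438174460105436 xy [0.51392727 0.09220537 0.15405724] [0.51393733 0.09220978 0.154     ]
[355.72902098 199.59440559] [343 186  27  28 572] z 0.15437297344680614 xy [0.49667308 0.03138717 0.15410785] [0.496664   0.03137695 0.154     ]
yaw -15.851759069392521 0.06323766102872005 [0.50530067 0.06179337 0.154     ] in tool [0.00226551 0.00150675 0.11143771]
```

View pics/w2c.png

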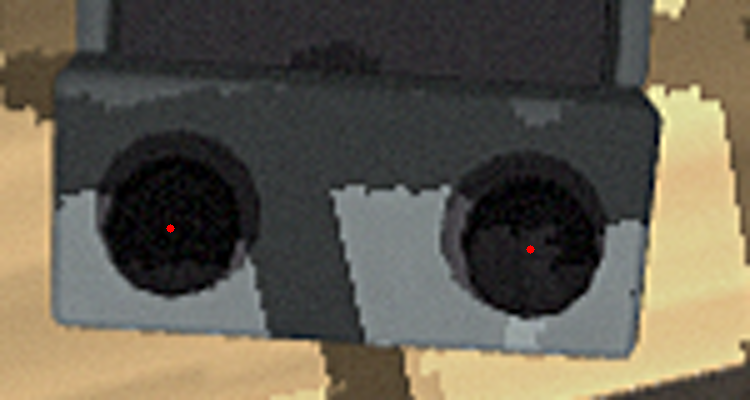

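The red dots sit on the cap centres: heights 0.1544, spacing 63.2 mm, rack yaw −15.9°. I correct the pose and descend to just above the caps.

Call:
{"op": "step_arm", "data": {
  "plan": [
    [[0.0022,0.0015,0,0,0,0,0.0515],[0,0,0,0,0,3.7,0.0515],[0,0,0.025,0,0,0,0.0515],[0,0,0.025,0,0,0,0.0515],[0,0,0.025,0,0,0,0.0515],[0,0,0.015,0,0,0,0.0515],[0,0,0.01,0,0,0,0.0515],[0,0,0.004,0,0,0,0.0515],[0,0,0,0,0,0,0.0515],[0,0,0,0,0,0,0.0515]]
  ]
}}

```text
t: 5.6
tool_pos: [0.5058, 0.0618, 0.1621]
orientation: [-3.111, 0.437, -0.002]
wrist_force: [-0.4, 0.3, -0.3]
gripper_width: 0.0519
gripper_force: 0.0
```

Run:
```python
from h import *
s=read_state();A=toolT(s);print(s["t"],s["tool_pos"],"yaw",np.degrees(np.arctan2(A[1,0],A[0,0])),s["gripper_width"],s["wrist_force"])
c,T=shot("wrist","w3.png")
cv2.imwrite("pics/w3c.png",c["image"][:,:,::-1])
```

```text
5.6 [0.50575778 0.06183485 0.16210067] yaw -15.977255120976942 0.05193422539371106 [-0.43710156  0.31562184 -0.31999908]
```

View pics/w3c.png

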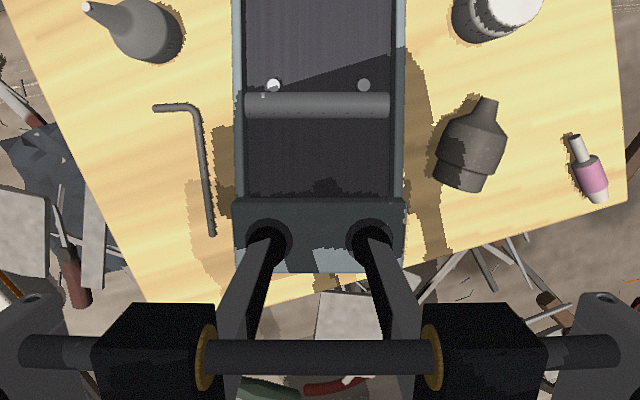

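The fingertips stand over the two caps, at (267,240) and (370,240), and the dowel is at (317,105) against its pins. I press now.

Call:
{"op": "step_arm", "data": {
  "plan": [
    [[0,0,0.006,0,0,0,0.0515],[0,0,0.007,0,0,0,0.0515],[0,0,0.0065,0,0,0,0.0515],[0,0,0,0,0,0,0.0515],[0,0,0,0,0,0,0.0515],[0,0,0,0,0,0,0.0515],[0,0,0,0,0,0,0.0515],[0,0,0,0,0,0,0.0515],[0,0,0,0,0,0,0.0515],[0,0,0,0,0,0,0.0515]]
  ]
}}

```text
t: 6.9
tool_pos: [0.5057, 0.0619, 0.1425]
orientation: [-3.111, 0.437, -0.002]
wrist_force: [-0.5, -0.2, 5.7]
gripper_width: 0.0514
gripper_force: 3.2
```

Run:
```python
from h import *
s=read_state();print(s["t"],s["tool_pos"],s["gripper_width"],s["wrist_force"])
c,T=shot("wrist","w4.png")
print(find("bar","wrist",T)[:3])
```

```text
6.9 [0.50573294 0.06187804 0.14254754] 0.05139578184937315 [-0.52452087 -0.18741948  5.71707107]
[]
```

View pics/w4.png

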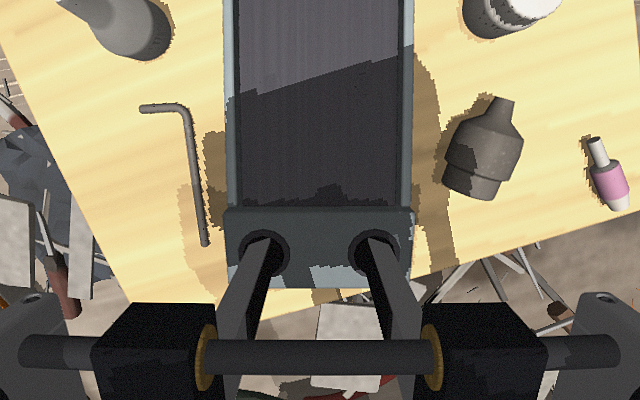

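Both pins have vanished, both caps are down and the dowel has rolled out of view. The keys carry about 5.7 N. I hold them down and check the end stop from above.

Call:
{"op": "step_arm", "data": {
  "plan": [
    [[0,0,0,0,0,0,0.0515],[0,0,0,0,0,0,0.0515],[0,0,0,0,0,0,0.0515],[0,0,0,0,0,0,0.0515],[0,0,0,0,0,0,0.0515],[0,0,0,0,0,0,0.0515],[0,0,0,0,0,0,0.0515],[0,0,0,0,0,0,0.0515],[0,0,0,0,0,0,0.0515],[0,0,0,0,0,0,0.0515]]
  ]
}}

```text
t: 8.25
tool_pos: [0.5057, 0.0619, 0.1426]
orientation: [-3.111, 0.437, -0.002]
wrist_force: [0.1, -0.6, 6.5]
gripper_width: 0.0517
gripper_force: 3.2
```

Run:
```python
from h import *
c,T=shot("top","t2.png");print(find("bar","top",T)[:3])
yaw=np.radians(-15.9);ex=np.array([np.cos(yaw),np.sin(yaw)]);print("expected",np.array([.5053,.0618])+ex*(.095+.099))
a=cv2.resize(c["image"][85:220,240:415,::-1],None,fx=4,fy=4,interpolation=2)
c,T=shot("scene");print(find("bar","scene",T)[:3])
cv2.imwrite("pics/t2c.png",a)
```

```text
[(0.66, [0.5234, -0.0536, 0.115]), (0.64, [0.2092, 0.2842, 0.0103]), (0.57, [0.6894, 0.0124, 0.1147])]
expected [0.69187781 0.00865191]
[(0.45, [0.5301, 0.0154, 0.1107]), (0.41, [0.6865, 0.0051, 0.1114])]
```

View pics/t2c.png

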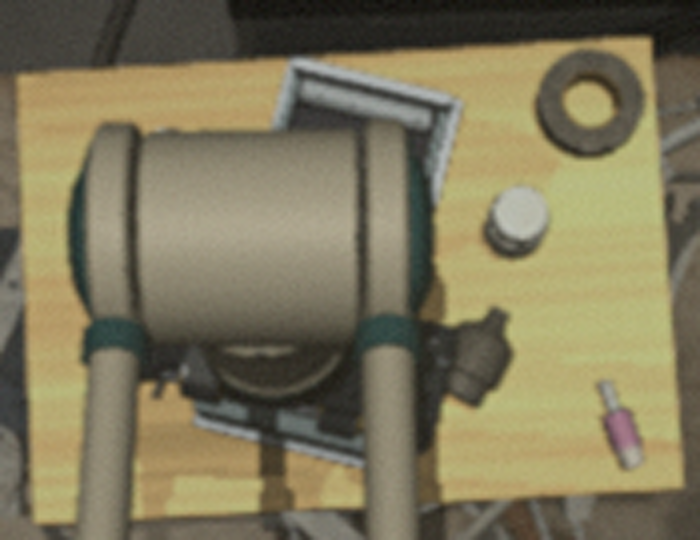

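The dowel lies parallel against the end stop, at crop (365,105), and measures (0.689, 0.012, 0.115) where (0.692, 0.009) is expected. I release straight up.

Call:
{"op": "step_arm", "data": {
  "plan": [
    [[0,0,-0.007,0,0,0,0.0515],[0,0,-0.007,0,0,0,0.0515],[0,0,-0.01,0,0,0,0.0515],[0,0,-0.02,0,0,0,0.0515],[0,0,-0.025,0,0,0,0.0515],[0,0,-0.025,0,0,0,0.0515],[0,0,-0.02,0,0,0,0.0515],[0,0,0,0,0,0,0.0515],[0,0,0,0,0,0,0.0515],[0,0,0,0,0,0,0.0515]]
  ]
}}

```text
t: 9.7
tool_pos: [0.5045, 0.0618, 0.2548]
orientation: [3.111, -0.437, -0.004]
wrist_force: [1.1, 0.2, 1.0]
gripper_width: 0.0513
gripper_force: 0.0
```

Run:
```python
from h import *
s=read_state();print(s["t"],s["tool_pos"],s["wrist_force"])
c,T=shot("wrist","w5.png");print(find("bar","wrist",T)[:3],[deproj(c,T,p)[2].round(4) for p in((284,197),(355,197))])
```

```text
9.7 [0.50446949 0.06182931 0.25476864] [1.05989438 0.19484029 0.997945  ]
[] [np.float64(0.1538), np.float64(0.1548)]
```

View pics/w5.png

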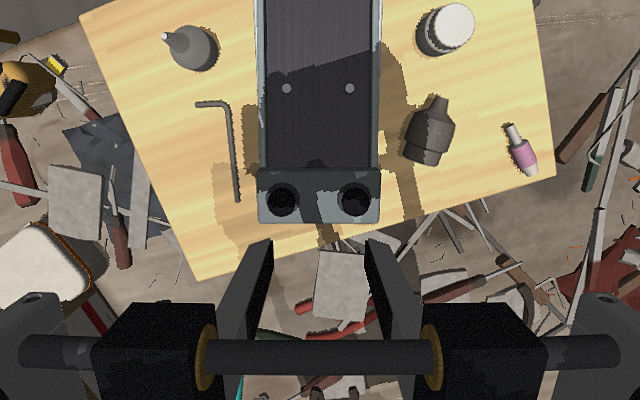

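Both keys are back up at 0.154 m, at (283,199) and (355,198). Both pins are out again, the bystanders are undisturbed and the gripper is clear.

```bash
python3 -c "
from h import *
print(ticket.close_job())"
```

```text
the job is handed in; nothing more can be done
None
```

Job handed in: both keys were pressed together, the dowel rolled down and came to rest against the end stop, both keys sprang back up, and the arm is clear with the bystanders where they were.

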